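# Back up the fuse module and open its push-and-turn canister

### The arm

A 6-joint arm with a two-finger parallel gripper is mounted at the origin on the work surface. World frame = base frame: x ahead of the robot, y to its left, z up, the work surface at z = 0. Lengths are in mm, angles in degrees, forces in N, time in s.
With the tool pointing down it reaches from about 300 to 850 mm from the base axis. Payload 4.2 kg.
Tool frame: the origin (TCP) lies midway between the tips of the shut fingers; the grasp point (between the pads) lies 19 mm behind it (env.grip_depth is the distance from the TCP to the grasp point, in mm); z points along the fingers, y is the line along which they close (so a half turn about z gives the same grasp; the last joint's range is limited). The gripper opens to 91 mm and grips with 3 to 60 N. Pads are 32 mm wide; open, the fingers measure 118 mm over their backs; the gripper's body (76 mm by 178 mm) begins 60 mm behind the grasp point.
Start: joints at [-75.86, 18.312, 89.639, -0, 72.044, -1.146], TCP at [151.599, -554.672, 213.976] pointing down, gripper open.
Joint ranges: [-177.97, 177.97], [-48.28, 115.42], [12.27, 149.76], [-77.06, 257.06], [2.81, 150.46], [-146.56, 146.56]. Speed limits (degrees/s): [147.25, 147.25, 180, 180, 180, 180].

### API

Orientations are given as [roll, pitch, yaw] about the fixed x, y, z axes, in that order (R = Rz(yaw) Ry(pitch) Rx(roll)).
In Python, from workcell import env, eyes gives the robot as it stands.
- The arm moves only by the tool send_rows, never from a script. Its argument "motion" is a list of rows, each a list of 7 numbers: the shift along the world's x, y, z normalised to -1 to 1, where 1 is 0.5 m, then the turn, a rotation vector about the world's x, y, z normalised to -1 to 1, where 1 is 60 degrees, then the opening, from -1 (shut) to 1 (fully open). A call has 1 to 20 rows; each row is the pose to reach, as a shift and turn from the pose commanded when the call began; what a row does not reach only later rows make up. A row lasts 1/8 s, in which the tool goes at most 62.5 mm and 10.7 degrees, less where a joint would pass 70% of its speed; a pose out of reach is approached as far as the arm can. A call with a number of a shift or a turn outside -1 to 1 is refused whole. A call with a gripper value outside its range is refused whole. The fingers move at their own pace and stop on an object; "squeeze" is the grip in N (left out, the last holds). Time passes only in rows, so rows that repeat a pose let the fingers close. It gives the time, the measured TCP pose, the force, the opening and the grip force at its end, in the units of the state.
- env.state(): the state, without advancing time (a new reading comes with each control period).
- eyes.grab_frame(name): name is "scene" or "top" or "wrist"; returns a dict with "pixels" (384x512x3 uint8, red, green, blue), "depth" (384x512 float32, mm along the optical axis (not along the pixel's ray), 0 where there is no reading), "fx", "fy", "cx", "cy" (pixels), "R" (3x3) and "t" (3): a world point X has camera coordinates R X + t; the wrist camera has in their place "T_tool_cam" (4x4, takes a point from camera to tool coordinates, whose origin is the TCP and whose axes are the flange's). Camera axes: x right, y down, z forward; pixel columns grow to the right and rows downward; lengths in mm; the calibration is good to about 2 mm. A picture is of the moment at which its call begins: read the wrist's pose just before it.
- env.job_done(): hands the job in; it is judged then, once.
The state is a dict: "time_s": time; "qpos": joint angles; "qvel": joint speeds; "effort": joint torques, N m; "ee_pos": TCP position; "ee_rot": TCP orientation; "force": force on the tool from outside, world axes, zero at the start; "torque": the same for the moment, N m; "gripper_width": finger opening in mm; "gripper_force": force on a finger pad.
Only numpy, scipy, OpenCV 4.12 (cv2) and the standard library are available. Lean on these libraries where they do the work, as an engineer would, in place of code of your own. Each camera call takes 0.05 s, during which the arm holds its last target. There are 200 camera calls.

### The job

The loose fuse module, with the aluminium fuse canister standing in it, has been left a few centimetres away from the fixed organiser: push it along the bench until its end sits flush, face to face, against the end of the organiser, so that it is backed up. Then open the canister: press its push-and-turn safety cap down, keep it down and twist it anticlockwise (seen from above) until it is free, and lift it off. Finish while holding the cap in the gripper, level and about 6 cm straight above the open canister, with the module still upright and against the organiser and the other things on the bench left where they are.

Things in the scene. Friction and masses are not known exactly. Their poses are not given: they have to be found in the camera images.
- organiser: Open grey plastic organiser with three cells in a row, screwed to the bench: 90 mm (its x) by 160 mm (its y) by 35 mm tall. Origin at the centre of its underside on the bench. Its -y end faces the fuse module.
- organiser_end (a point): Centre of the organiser's flat -y end face, 17.5 mm above the bench, axes as the organiser's: the face is 90 mm wide (along x) and 35 mm tall, and its outward normal is -y.
- fuse_module: Loose grey plastic module, 0.4 to 0.6 kg with the aluminium canister fast in it: base 90 mm (its x) by 140 (y) by 35 tall, origin at the centre of the underside. The 49 mm canister stands 26 mm towards +y from the origin; the -y part is an open tray (82 x 56 mm inside, 4 mm walls). Slides on the bench. Starts 25 to 60 mm off the organiser, yaw within 0.12 rad of its yaw.
- module_end (a point): Centre of the module's flat +y end face (70 mm from its origin, 17.5 mm above the bench), the face that has to come against organiser_end; axes as the module's.
- module_tray_end (a point): Centre of the module's flat -y end face, the outside of the tray's end wall (90 mm wide, 35 mm tall), 17.5 mm above the bench: the place to push towards +y. The side of the cap stands 69 mm further towards +y than this face. A centred push may leave the module askew with one corner touching; pushing on the side that lags squares it up. Pushes take 5 to 18 N.
- canister_mouth (a point): Centre of the canister's open mouth, 105 mm above the module's underside, inside the cap while that is on; axes as the module's. Cap lock: three lugs under notched ledges on the neck. Locked, the cap cannot be lifted, nor turned over 4 degrees. Pressed down 4.5 mm or more it turns anticlockwise from above; at 47 to 90 degrees of turn (aim for 70) the lugs are clear and it lifts straight off.
- cap_mid (a point): Middle of the round ribbed aluminium cap, half-way up its axis: 54 mm diameter, 34 mm tall; z up its axis, x to a small dark mark on its top. Locked, it is 3 mm above canister_mouth and its x is the module's. Wider than the canister, so fingers may reach below it. A spring pushes it up: 5 N, plus 1 N per mm pressed, bottoming at 8.5 mm (13 N). About 70 g.
There are look-alikes about, which are no part of the job. What is shaped like the fuse_module but green is not meant.

How it is judged (in metres and radians):
On the way, in this order (a step that is already met when the one before it is completed fails the run):
1. the module's end is flush against the organiser's end, with the cap still on and locked (y of module_end in the frame of organiser_end above -0.003 m and x of module_end in the frame of organiser_end between -0.03 and 0.03 m and angle between the x axis of fuse_module and the x axis of organiser, either way round below 0.05 rad and angle between fuse_module's own z axis and vertical below 0.05 rad and angle between the x axis of cap_mid and the x axis of fuse_module, either way round below 0.2 rad and distance between cap_mid and canister_mouth below 0.008 m), for 0.2 s.
2. the cap is pressed down clear of its lock, not yet turned (z of cap_mid in the frame of canister_mouth below -0.0008 m and angle between the x axis of cap_mid and the x axis of fuse_module, either way round below 0.3 rad and contact force between the fingers and cap above 1 N), for 0.05 s.
3. the cap is twisted free of its lock while still on the neck (angle between the x axis of cap_mid and the x axis of fuse_module, either way round above 0.7 rad and distance between cap_mid and canister_mouth below 0.012 m), for 0.05 s.
At the end, for the whole second after the job is handed in: The cap is held still in the fingers, touching nothing else, level (0.2 rad), its lower edge 30 to 143 mm above the canister's mouth, its axis within 30 mm of it; the module stands upright, its end against the organiser's (gap under 5 mm, 0.07 rad, 30 mm sideways) (z of cap_mid in the frame of canister_mouth between 0.047 and 0.16 m and horizontal distance between cap_mid and canister_mouth below 0.03 m and angle between cap_mid's own z axis and vertical below 0.2 rad and contact force between the fingers and cap above 1 N and contact force between cap and fuse_module below 0.05 N and linear speed of cap below 0.03 m/s and y of module_end in the frame of organiser_end above -0.005 m and x of module_end in the frame of organiser_end between -0.03 and 0.03 m and angle between the x axis of fuse_module and the x axis of organiser, either way round below 0.07 rad and angle between fuse_module's own z axis and vertical below 0.05 rad and linear speed of fuse_module below 0.02 m/s); the arm keeps its last pose, push and grip.
It fails at once if the module is tipped (angle between fuse_module's own z axis and vertical above 0.2 rad).
It fails at once if a bystander is moved by more than 15 mm (distance of any of ferrite_core, switch_housing, panel_bracket, jumper_carrier, heat_sink, screwdriver from where it was at the start of the episode above 0.015 m).
It also fails if it takes over 67 s, if anything falls off the work surface, if the arm or the gripper's body presses on something with over 40 N, if the wrist force passes 120 N, or if a joint passes its speed limit or range.

## Working session

There is one attempt and no reset: what is moved stays moved. The work goes in short steps, Python scripts to look and compute and a tool call to move; the robot and the scene stay as the last step left them, time stands still between calls to the robot, and variables do not carry over. Pictures are saved under pics/ and viewed, at most 10 in all, crops included, and the job is handed in when it is done.

Besides the shell and the picture viewer there is one more tool, called after "Request:" by a JSON object that holds its "method" and its "body". send_rows: Moves the arm, as the interface text tells. Its arguments: {"type":"object","properties":{"motion":{"type":"array"},"squeeze":{"type":"number"}},"required":["motion"]}

```bash
mkdir -p pics; cat > h.py <<'E'
import numpy as np, cv2
from workcell import env, eyes
def grab(n):
    s=env.state(); f=eyes.grab_frame(n); return s,f
def cloud(f):
    d=f["depth"]; v,u=np.mgrid[:d.shape[0],:d.shape[1]]
    c=np.stack([(u-f["cx"])/f["fx"]*d,(v-f["cy"])/f["fy"]*d,d],-1)
    P=(c-np.array(f["t"]))@np.array(f["R"]); P[d==0]=np.nan; return P
def save(f,n,s=1): cv2.imwrite(n,cv2.resize(f["pixels"][...,::-1],None,fx=s,fy=s))
E
python3 - <<'E'
from h import *
for n in("top","scene"):
    s,f=grab(n); save(f,f"pics/{n}0.png",1.5); np.savez(f"{n}0.npz",P=cloud(f),I=f["pixels"])
print(env.state())
E
```

```text
{'time_s': 0.1, 'qpos': array([-7.58596532e+01,  1.83478234e+01,  8.96964307e+01, -1.74719679e-03,
        7.20431719e+01, -1.14585679e+00]), 'qvel': array([-0.02201156, -0.09352674, -0.08160475, -0.0607482 ,  0.06249643,
       -0.08228794]), 'effort': array([ 1.29667016e-03, -4.13332880e+01, -2.32510257e+01,  7.28734117e-02,
        4.21845820e-02, -5.85243811e-05]), 'ee_pos': array([ 151.48214289, -554.24951955,  213.22612388]), 'ee_rot': array([-1.79912558e+02, -8.73788147e-05,  1.52867435e+01]), 'force': array([-0.06081184, -0.22721194,  0.64093169]), 'torque': array([-0.13888755,  0.03128356,  0.00431148]), 'gripper_force': 0.0, 'gripper_width': 91.0709683698329}
```

View pics/top0.png

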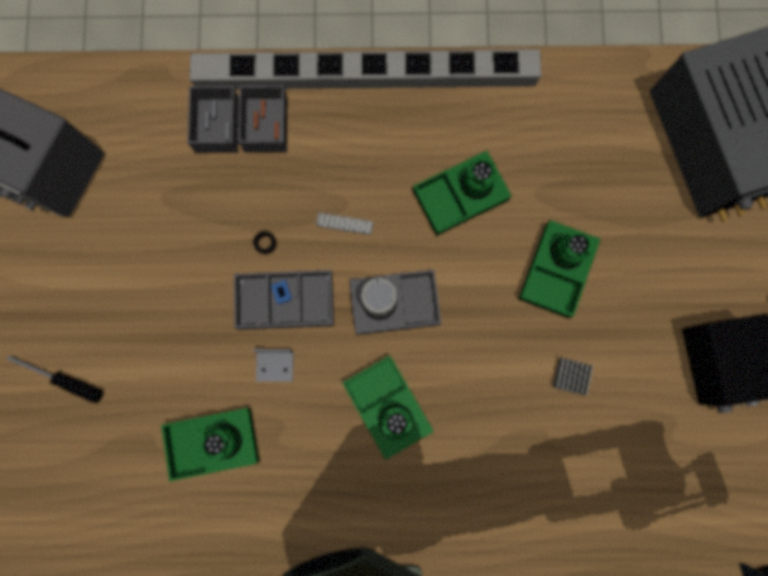

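View pics/scene0.png

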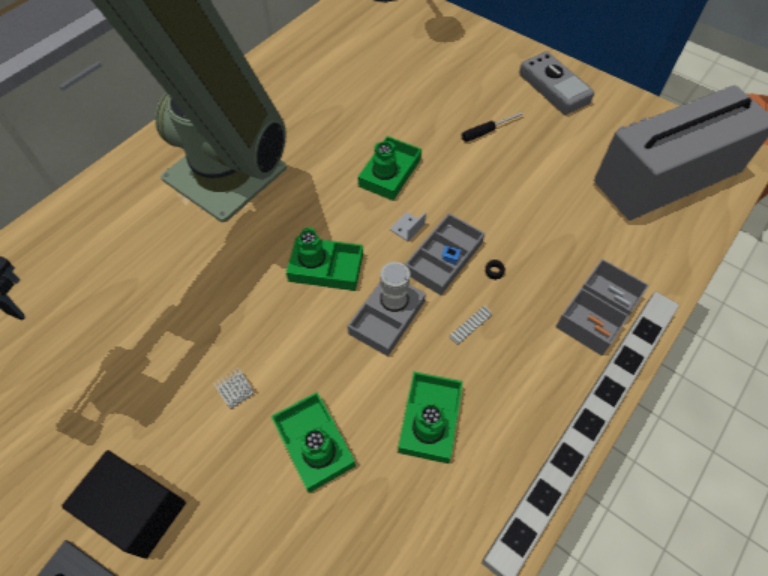

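The top view shows the organiser at about (284,300) and the grey module at (395,302) with its capped canister at (379,297). Image right is world -y. One green module sits at (388,405), just on the robot's side of the grey one.

```bash
python3 - <<'E'
from h import *
D=np.load("top0.npz");P=D["P"]
def fit(u0,u1,v0,v1,zl,zh):
    Q=P[int(v0/1.5):int(v1/1.5),int(u0/1.5):int(u1/1.5)].reshape(-1,3)
    Q=Q[(Q[:,2]>zl)&(Q[:,2]<zh)]
    c=cv2.minAreaRect(Q[:,:2].astype(np.float32)); return len(Q),c,Q[:,2].mean()
print("org",fit(225,340,262,338,20,45))
print("mod",fit(342,448,262,342,20,45))
print("cap",fit(342,448,262,342,112,140), )
print("green",fit(338,440,345,465,20,45))
print("greencap",fit(338,440,345,465,60,150),np.nanmax(P[230:310,225:293,2]))
print("bracket",fit(250,300,340,390,6,60)); print("jumper",fit(310,380,205,240,4,60)); 
print("core",fit(245,285,225,258,4,60))
D=np.load("scene0.npz");P=D["P"]
print("scene org",fit(405,490,210,296,28,45));print("scene mod",fit(340,430,260,360,28,45));print("cap",fit(340,430,250,360,118,140))
E
```

```text
org (767, ((527.754150390625, 116.99055480957031), (90.72673797607422, 160.18637084960938), 1.912643551826477), np.float64(31.163613038403568))
mod (933, ((521.733642578125, -66.39771270751953), (90.42444610595703, 139.75381469726562), 6.216877460479736), np.float64(34.86270789812627))
cap (447, ((518.5318603515625, -40.80009460449219), (51.99793243408203, 51.95227813720703), 89.73005676269531), np.float64(125.50445316102336))
green (1101, ((351.5545959472656, -52.421417236328125), (139.9485321044922, 89.96044158935547), 29.211498260498047), np.float64(35.379841015596114))
greencap (367, ((328.3710632324219, -65.12422180175781), (45.7939567565918, 47.36227035522461), 89.45329284667969), np.float64(93.62025636622627)) 109.83712502414645
bracket (104, ((429.5513610839844, 139.46337890625), (70.32601165771484, 64.48719787597656), 86.75513458251953), np.float64(19.835208425659324))
jumper (330, ((662.418701171875, 19.05829620361328), (118.01078796386719, 60.39067077636719), 89.61175537109375), np.float64(8.827700224919194))
core (166, ((629.3112182617188, 155.39695739746094), (50.35597229003906, 54.46992492675781), 2.798992395401001), np.float64(14.328848176157013))
scene org (449, ((507.6745300292969, 88.27346801757812), (132.93099975585938, 217.92098999023438), 1.6539855003356934), np.float64(32.8037998262213))
scene mod (694, ((485.321044921875, -47.78894805908203), (158.9904022216797, 190.23675537109375), 6.371582508087158), np.float64(33.93384697015322))
cap (275, ((519.5919799804688, -42.424659729003906), (50.86163330078125, 52.964324951171875), 62.43226623535156), np.float64(124.01528199213885))
```

Request:
{"method": "send_rows", "body": {"motion": [[0.06, 0.06, 0, 0, 0, 0.08, 0.1], [0.12, 0.12, 0, 0, 0, 0.17, 0.1], [0.19, 0.18, 0, 0, 0, 0.25, 0.1], [0.25, 0.24, 0, 0, 0, 0.33, 0.1], [0.31, 0.3, 0, 0, 0, 0.42, 0.1], [0.38, 0.36, 0, 0, 0, 0.5, 0.1], [0.44, 0.42, 0, 0, 0, 0.58, 0.1], [0.5, 0.48, 0, 0, 0, 0.67, 0.1], [0.57, 0.55, 0, 0, 0, 0.75, 0.1], [0.63, 0.6, 0, 0, 0, 0.83, 0.1], [0.69, 0.66, 0, 0, 0, 0.92, 0.1], [0.757, 0.729, 0, 0, 0, 1, 0.1], [0.757, 0.729, 0, 0, 0, 1, 0.1], [0.757, 0.729, 0, 0, 0, 1, 0.1]]}}

```text
time_s: 1.85
ee_pos: [529.5, -190.3, 213.5]
ee_rot: [-179.9, 0.0, 75.3]
force: [-0.0, 0.3, 0.4]
gripper_width: 49.9
gripper_force: 0.0
```

Request:
{"method": "send_rows", "body": {"motion": [[0, 0, -0.1, 0, 0, 0.1, 0.1], [0, 0, -0.2, 0, 0, 0.2, 0.1], [0, 0, -0.3, 0, 0, 0.277, 0.1], [0, 0, -0.36, 0, 0, 0.277, 0.1], [0, 0, -0.394, 0, 0, 0.277, 0.1], [0, 0, -0.394, 0, 0, 0.277, 0.1], [0, 0, -0.394, 0, 0, 0.277, 0.1]]}}

```text
time_s: 2.72
ee_pos: [530.3, -191.1, 17.9]
ee_rot: [179.9, 0.0, 91.8]
force: [0.9, -0.1, 1.6]
gripper_width: 50.5
gripper_force: 0.0
```

Request:
{"method": "send_rows", "body": {"motion": [[0, 0.03, 0, 0, 0, 0, 0.1], [0, 0.045, 0, 0, 0, 0, 0.1], [0, 0.055, 0, 0, 0, 0, 0.1], [0, 0.063, 0, 0, 0, 0, 0.1], [0, 0.07, 0, 0, 0, 0, 0.1], [0, 0.077, 0, 0, 0, 0, 0.1], [0, 0.084, 0, 0, 0, 0, 0.1], [0, 0.09, 0, 0, 0, 0, 0.1], [0, 0.096, 0, 0, 0, 0, 0.1], [0, 0.102, 0, 0, 0, 0, 0.1], [0, 0.108, 0, 0, 0, 0, 0.1], [0, 0.114, 0, 0, 0, 0, 0.1], [0, 0.12, 0, 0, 0, 0, 0.1], [0, 0.12, 0, 0, 0, 0, 0.1]]}}

```text
time_s: 4.47
ee_pos: [530.4, -129.6, 17.0]
ee_rot: [180.0, -0.0, 91.9]
force: [0.3, -1.6, 0.2]
gripper_width: 50.2
gripper_force: 0.5
```

```bash
cat > m.py <<'E'
from h import *
import sys
s,f=grab("top"); P=cloud(f)
if len(sys.argv)>1: save(f,sys.argv[1],1.5)
P0=np.load("top0.npz")["P"]
def rect(a,y0,y1,zl,zh):
    Q=P[150:240,140:310].reshape(-1,3); Q=Q[(Q[:,2]>zl)&(Q[:,2]<zh)&(Q[:,1]>y0)&(Q[:,1]<y1)&(Q[:,0]>455)&(Q[:,0]<600)]
    return Q
# top-rim points: split by distance from organiser -y end
o=np.array([530.4,37.0]);a=np.radians(1.91);ux=np.array([np.cos(a),np.sin(a)]);uy=np.array([-np.sin(a),np.cos(a)])
Q=rect(0,-260,36,30,40); q=Q[:,:2]-o; L=np.c_[q@ux,q@uy]; L=L[L[:,1]<-1]
print("org-frame module rect",cv2.minAreaRect(L[L[:,1]>-178].astype(np.float32)), "max y",np.sort(L[:,1])[-5:])
for lo in (-60,-40,-20,0,20,40):
    w=(L[:,0]>lo)&(L[:,0]<lo+20); print(lo, L[w,1].max() if w.any() else None, end=' ')
Q=rect(0,-260,100,115,140)
c=cv2.minEnclosingCircle(Q[:,:2].astype(np.float32)); print("\ncap",c,len(Q),Q[:,2].mean(), "orgframe",(np.array(c[0])-o)@ux,(np.array(c[0])-o)@uy)
print(s["ee_pos"],s["ee_rot"],s["force"])
E
python3 m.py
```

```text
org-frame module rect ((-5.486274719238281, -58.856788635253906), (98.5853271484375, 91.9271011352539), 87.93926239013672) max y [-9.47912552 -9.47605368 -9.34697868 -9.29756062 -9.11608538]
-60 -10.648910072132596 -40 -11.004997432997692 -20 -9.116085384922059 0 -10.033991683862881 20 -10.82507558543097 40 None 
cap ((551.7969360351562, -49.96580505371094), 68.49462127685547) 454 125.61995954205585 orgframe 18.486511410328728 -87.6306397112814
[ 530.37471829 -129.59846816   16.98338902] [ 1.79963889e+02 -4.00336888e-02  9.18800028e+01] [ 0.30183807 -1.58250115  0.24886476]
```

Request:
{"method": "send_rows", "body": {"motion": [[0, 0.004, 0, 0, 0, 0, 0.1], [0, 0.008, 0, 0, 0, 0, 0.1], [0, 0.012, 0, 0, 0, 0, 0.1], [0, 0.016, 0, 0, 0, 0, 0.1], [0, 0.018, 0, 0, 0, 0, 0.1], [0, 0.018, 0, 0, 0, 0, 0.1]]}}

```text
time_s: 5.28
ee_pos: [530.1, -120.9, 17.0]
ee_rot: [180.0, -0.0, 91.9]
force: [0.6, -2.4, -0.8]
gripper_width: 50.2
gripper_force: 0.9
```

Request:
{"method": "send_rows", "body": {"motion": [[0, 0.001, 0, 0, 0, 0, 0.1], [0, 0.002, 0, 0, 0, 0, 0.1], [0, 0.003, 0, 0, 0, 0, 0.1], [0, 0.003, 0, 0, 0, 0, 0.1]]}}

```text
time_s: 5.78
ee_pos: [530.1, -120.3, 17.0]
ee_rot: [180.0, 0.1, 91.9]
force: [0.4, -5.6, -0.0]
gripper_width: 50.5
gripper_force: 2.7
```

Request:
{"method": "send_rows", "body": {"motion": [[0, 0.001, 0, 0, 0, 0, 0.1], [0, 0.002, 0, 0, 0, 0, 0.1], [0, 0.003, 0, 0, 0, 0, 0.1], [0, 0.004, 0, 0, 0, 0, 0.1], [0, 0.004, 0, 0, 0, 0, 0.1]]}}

```text
time_s: 6.4
ee_pos: [530.1, -120.2, 17.1]
ee_rot: [180.0, 0.2, 92.0]
force: [-1.0, -13.2, -0.8]
gripper_width: 50.0
gripper_force: 6.3
```

```bash
python3 m.py pics/top1.png
```

```text
org-frame module rect ((-5.291858673095703, -46.62353515625), (89.0681381225586, 91.3375473022461), 88.24129486083984) max y [-1.45007975 -1.21924381 -1.18519504 -1.14348056 -1.12986907]
-60 -1.1434805593018564 -40 -1.129869071991103 -20 -1.7197979772223784 0 -2.4424233914523654 20 -3.0985541781854247 40 None 
cap ((550.5318603515625, -39.84729766845703), 67.8445053100586) 449 125.62116622737938 orgframe 17.55938453904377 -77.47558954128228
[ 530.12417445 -120.24042052   17.05691839] [179.98524592   0.23486243  91.98189125] [ -1.03038114 -13.19227175  -0.80695336]
```

View pics/top1.png

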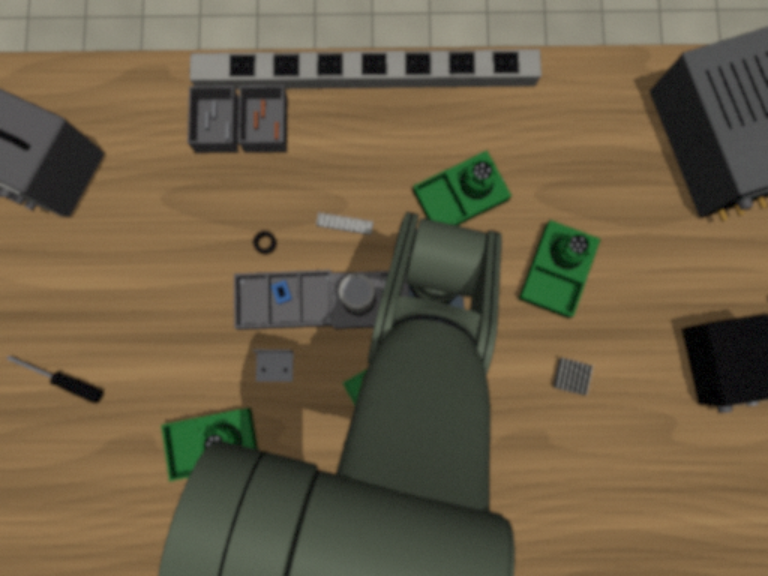

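Flush: the module front meets the organiser at about (333,300), and 13 N of force built up with no further movement. I'll retreat, lift and locate the cap.

Request:
{"method": "send_rows", "body": {"motion": [[0, -0.04, 0, 0, 0, 0, 0.1], [0, -0.1, 0, 0, 0, 0, 0.1], [0, -0.14, 0.02, 0, 0, 0, 0.5], [0, -0.14, 0.1, 0, 0, 0, 1], [0, -0.14, 0.2, 0, 0, 0, 1], [0, -0.14, 0.3, 0, 0, 0, 1], [0, -0.16, 0.36, 0, 0, 0, 1], [0, -0.24, 0.36, 0, 0, 0, 1], [0, -0.32, 0.36, 0, 0, 0, 1], [0, -0.36, 0.36, 0, 0, 0, 1], [0, -0.36, 0.36, 0, 0, 0, 1]]}}

```text
time_s: 7.82
ee_pos: [529.8, -298.2, 196.8]
ee_rot: [-180.0, -0.1, 91.8]
force: [0.8, 0.2, -0.3]
gripper_width: 91.4
gripper_force: 0.0
```

```bash
python3 m.py pics/top2.png; python3 - <<'E'
from h import *
s,f=grab("scene"); P=cloud(f); Q=P.reshape(-1,3); Q=Q[(Q[:,2]>118)&(Q[:,2]<135)&(abs(Q[:,0]-520)<60)&(abs(Q[:,1]+10)<60)]
print(cv2.minEnclosingCircle(Q[:,:2].astype(np.float32)),len(Q),Q[:,2].mean())
E
```

```text
org-frame module rect ((-5.787502288818359, -70.3839111328125), (90.15291595458984, 138.89553833007812), 0.15073317289352417) max y [-1.41536382 -1.31303075 -1.25076548 -1.08195566 -1.04993773]
-60 -1.0499377305364055 -40 -1.313030753966064 -20 -1.958085834392853 0 -2.2953535767877566 20 -2.9670081804716 40 None 
cap ((525.3707275390625, -7.1856794357299805), 26.63253402709961) 441 125.47283668173242 orgframe -6.499169945400696 -43.993506778889945
[ 529.81902892 -298.23014165  196.8206748 ] [-1.79993308e+02 -7.07999077e-02  9.17874231e+01] [ 0.82462844  0.17048588 -0.28625928]
((526.20849609375, -8.479785919189453), 27.00787925720215) 267 124.02406186751055
```

View pics/top2.png

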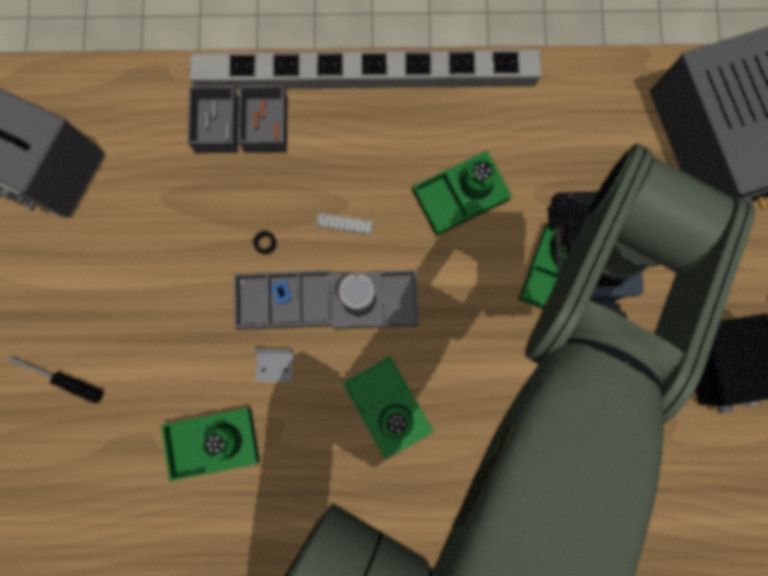

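Module and organiser are aligned and flush, joining at (331,300). The cap is at (356,292), which is world (525.7,-7.8) with its top at z=125. Next I'll move above it.

Request:
{"method": "send_rows", "body": {"motion": [[0, 0.08, 0, 0, 0, 0, 1], [0, 0.18, 0, 0, 0, 0, 1], [0, 0.28, 0, 0, 0, 0, 1], [0, 0.38, 0, 0, 0, 0, 1], [-0.008, 0.48, 0, 0, 0, 0, 1], [-0.008, 0.56, 0, 0, 0, 0, 1], [-0.008, 0.58, 0, 0, 0, 0, 1], [-0.008, 0.58, 0, 0, 0, 0, 1], [-0.008, 0.58, 0, 0, 0, 0, 1]]}}

```text
time_s: 9.05
ee_pos: [526.1, -8.4, 197.0]
ee_rot: [180.0, 0.0, 91.9]
force: [-0.1, 0.3, 0.1]
gripper_width: 91.2
gripper_force: 0.0
```

```bash
python3 - <<'E'
from h import *
from scipy.spatial.transform import Rotation as R
s,f=grab("wrist"); T=np.array(f["T_tool_cam"]); d=f["depth"]; v,u=np.mgrid[:384,:512]
c=np.stack([(u-f["cx"])/f["fx"]*d,(v-f["cy"])/f["fy"]*d,d],-1).reshape(-1,3); c=c[c[:,2]>0]
t=c@T[:3,:3].T+T[:3,3]; Q=t@R.from_euler('xyz',s["ee_rot"],degrees=True).as_matrix().T+s["ee_pos"]
Q=Q[(Q[:,2]>120)&(Q[:,2]<130)&(abs(Q[:,0]-525)<50)&(abs(Q[:,1]+8)<50)]
print(s["ee_pos"],s["ee_rot"],s["force"],cv2.minEnclosingCircle(Q[:,:2].astype(np.float32)),len(Q),Q[:,2].mean()) if len(Q) else print(s["ee_pos"])
E
```

```text
[526.0602373   -8.44878374 196.98279177] [1.79998544e+02 2.46033767e-02 9.18716950e+01] [-0.07349505  0.30457192  0.0685712 ] ((528.8187255859375, -6.224023342132568), 26.559078216552734) 2643 124.30498990132247
```

Request:
{"method": "send_rows", "body": {"motion": [[0, 0.002, -0.06, 0, 0, 0, 1], [0, 0.002, -0.12, 0, 0, 0, 1], [0, 0.002, -0.17, 0, 0, 0, 1], [0, 0.002, -0.2, 0, 0, 0, 1], [0, 0.002, -0.214, 0, 0, 0, 1], [0, 0.002, -0.214, 0, 0, 0, 1], [0, 0.002, -0.214, 0, 0, 0, 0.3], [0, 0.002, -0.214, 0, 0, 0, 0.15], [0, 0.002, -0.214, 0, 0, 0, 0], [0, 0.002, -0.214, 0, 0, 0, -0.2], [0, 0.002, -0.214, 0, 0, 0, -0.5], [0, 0.002, -0.214, 0, 0, 0, -0.5], [0, 0.002, -0.214, 0, 0, 0, -0.5]], "squeeze": 40}}

```text
time_s: 10.72
ee_pos: [526.6, -6.6, 90.2]
ee_rot: [179.9, -0.0, 91.9]
force: [1.3, 0.1, -0.4]
gripper_width: 53.0
gripper_force: 40.0
```

Request:
{"method": "send_rows", "body": {"motion": [[0, 0, -0.003, 0, 0, 0, -0.5], [0, 0, -0.006, 0, 0, 0, -0.5], [0, 0, -0.009, 0, 0, 0, -0.5], [0, 0, -0.012, 0, 0, 0, -0.5], [0, 0, -0.014, 0, 0, 0, -0.5], [0, 0, -0.015, 0, 0, 0, -0.5], [0, 0, -0.015, 0, 0, 0, -0.5], [0, 0, -0.015, 0, 0, 0, -0.5]]}}

```text
time_s: 11.72
ee_pos: [526.6, -6.7, 83.8]
ee_rot: [179.9, 0.0, 91.9]
force: [-1.4, -0.1, 9.7]
gripper_width: 53.5
gripper_force: 40.0
```

Request:
{"method": "send_rows", "body": {"motion": [[0, 0, -0.002, 0, 0, 0, -0.5], [0, 0, -0.003, 0, 0, 0, -0.5], [0, 0, -0.003, 0, 0, 0, -0.5], [0, 0, -0.003, 0, 0, 0, -0.5]]}}

```text
time_s: 12.22
ee_pos: [526.6, -6.6, 82.5]
ee_rot: [179.9, 0.0, 91.9]
force: [-1.5, 0.5, 10.9]
gripper_width: 53.3
gripper_force: 40.0
```

Request:
{"method": "send_rows", "body": {"motion": [[0, 0, 0, 0, 0, 0.06, -0.5], [0, 0, 0, 0, 0, 0.12, -0.5], [0, 0, 0, 0, 0, 0.18, -0.5], [0, 0, 0, 0, 0, 0.24, -0.5], [0, 0, 0, 0, 0, 0.3, -0.5], [0, 0, 0, 0, 0, 0.36, -0.5], [0, 0, 0, 0, 0, 0.36, -0.5]]}}

```text
time_s: 13.1
ee_pos: [527.1, -6.8, 82.7]
ee_rot: [179.8, 0.1, 113.5]
force: [-0.4, 0.3, 11.6]
gripper_width: 53.2
gripper_force: 40.0
```

```bash
python3 - <<'E'
from h import *
s=env.state();print(s["torque"],s["force"],s["ee_rot"])
E
```

```text
[ 0.02406944 -0.00823216  0.09002915] [-0.39526783  0.32138389 11.58999166] [1.79844431e+02 8.13979476e-02 1.13535441e+02]
```

Torque is low (0.09 N m), so the cap is turning freely. Continuing to about 70°.

Request:
{"method": "send_rows", "body": {"motion": [[0, 0, 0, 0, 0, 0.06, -0.5], [0, 0, 0, 0, 0, 0.13, -0.5], [0, 0, 0, 0, 0, 0.2, -0.5], [0, 0, 0, 0, 0, 0.27, -0.5], [0, 0, 0, 0, 0, 0.34, -0.5], [0, 0, 0, 0, 0, 0.41, -0.5], [0, 0, 0, 0, 0, 0.48, -0.5], [0, 0, 0, 0, 0, 0.55, -0.5], [0, 0, 0, 0, 0, 0.62, -0.5], [0, 0, 0, 0, 0, 0.69, -0.5], [0, 0, 0, 0, 0, 0.76, -0.5], [0, 0, 0, 0, 0, 0.82, -0.5], [0, 0, 0, 0, 0, 0.82, -0.5], [0, 0, 0, 0, 0, 0.82, -0.5]]}}

```text
time_s: 14.85
ee_pos: [527.4, -6.8, 82.7]
ee_rot: [180.0, 0.2, 162.7]
force: [1.5, 0.9, 11.4]
gripper_width: 53.1
gripper_force: 40.0
```

```bash
python3 - <<'E'
from h import *
s=env.state();print(s["torque"],s["force"],s["ee_rot"])
s,f=grab("scene"); save({"pixels":f["pixels"][130:280,200:400]},"pics/sc3.png",3)
E
```

```text
[ 0.10929214 -0.10271451  0.05223202] [ 1.52541798  0.8561052  11.43813407] [179.95434163   0.19671057 162.72025285]
```

View pics/sc3.png

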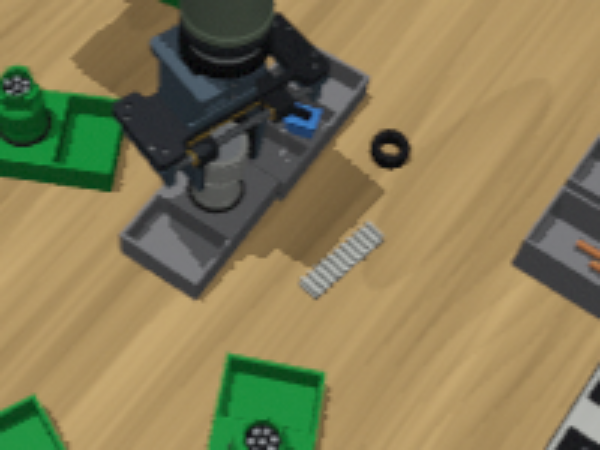

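The module (around (240,190) in the crop) is still in line with the organiser, and the cap is held. I'll lift gently.

Request:
{"method": "send_rows", "body": {"motion": [[0, 0, 0.006, 0, 0, 0, -0.5], [0, 0, 0.012, 0, 0, 0, -0.5], [0, 0, 0.02, 0, 0, 0, -0.5], [0, 0, 0.028, 0, 0, 0, -0.5], [0, 0, 0.028, 0, 0, 0, -0.5]]}}

```text
time_s: 15.52
ee_pos: [525.1, -6.7, 94.4]
ee_rot: [-180.0, -0.1, 162.7]
force: [0.2, 0.2, -1.1]
gripper_width: 52.8
gripper_force: 40.0
```

Request:
{"method": "send_rows", "body": {"motion": [[0, 0, 0.01, 0, 0, 0, -0.5], [0, 0, 0.025, 0, 0, 0, -0.5], [0, 0, 0.05, 0, 0, 0, -0.5], [0, 0, 0.08, 0, 0, 0, -0.5], [0, 0, 0.11, 0, 0, 0, -0.5], [0, 0, 0.13, 0, 0, 0, -0.5], [0, 0, 0.14, 0, 0, 0, -0.5], [0, 0, 0.14, 0, 0, 0, -0.5], [0, 0, 0.14, 0, 0, 0, -0.5], [0, 0, 0.14, 0, 0, 0, -0.5]]}}

```text
time_s: 16.77
ee_pos: [525.8, -6.7, 164.5]
ee_rot: [-180.0, -0.1, 162.7]
force: [-0.5, -0.5, -0.4]
gripper_width: 53.3
gripper_force: 40.0
```

```bash
python3 - <<'E'
from h import *
s=env.state();print(s["force"],s["ee_pos"],s["ee_rot"],s["gripper_width"])
s,f=grab("scene"); save({"pixels":f["pixels"][110:260,200:400]},"pics/sc4.png",3)
E
python3 m.py | head -2
```

```text
[-0.47932036 -0.54429563 -0.41986563] [525.79336393  -6.66662868 164.46185566] [-1.79989610e+02 -6.29392986e-02  1.62702857e+02] 53.29637279055465
org-frame module rect ((-28.48678207397461, -71.01390075683594), (139.42440795898438, 46.89166259765625), 87.78643035888672) max y [-1.4685082  -1.32119416 -1.27547477 -1.04654005 -1.00537879]
-60 -1.0053787927526645 -40 -1.2754747706547314 -20 -1.8784541996475226 0 None 20 None 40 None m.py:16: RuntimeWarning: Mean of empty slice.
  c=cv2.minEnclosingCircle(Q[:,:2].astype(np.float32)); print("\ncap",c,len(Q),Q[:,2].mean(), "orgframe",(np.array(c[0])-o)@ux,(np.array(c[0])-o)@uy)
  ret = ret.dtype.type(ret / rcount)
```

View pics/sc4.png

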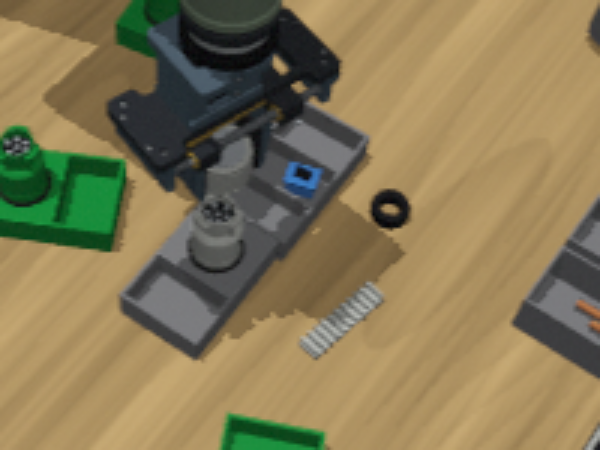

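The cap is held at (228,165), above the open canister at (217,215). The module rectangle was partly occluded in that view, so I'll check its yaw and gap once more.

```bash
python3 - <<'E'
from h import *
o=np.array([530.4,37.0]);a=np.radians(1.91);ux=np.array([np.cos(a),np.sin(a)]);uy=np.array([-np.sin(a),np.cos(a)])
s,f=grab("top"); P=cloud(f); Q=P[150:240,140:310].reshape(-1,3)
Q=Q[(Q[:,2]>30)&(Q[:,2]<40)]; q=Q[:,:2]-o; L=np.c_[q@ux,q@uy]; L=L[(abs(L[:,0])<65)]
def side(y0,y1):
    y=[];x=[]
    for c in np.arange(y0,y1,5):
        w=(L[:,1]>=c)&(L[:,1]<c+5)
        if w.any(): y.append(c+2.5); x.append(L[w,0].min())
    return np.polyfit(y,x,1), np.median(x)
print("org side",side(10,150),"mod side",side(-135,-5))
for x in range(-50,-5,7):
    w=(L[:,0]>=x)&(L[:,0]<x+7)&(L[:,1]>-175); print(x,L[w,1].min() if w.any() else None)
E
```

```text
org side (array([  0.25153943, -50.41682655]), np.float64(-43.9586220388496)) mod side (array([-6.30584720e-03, -4.99572214e+01]), np.float64(-49.80417444797396))
-50 -139.93912637040265
-43 -137.81797139612578
-36 -138.35256281828936
-29 -138.5580704295057
-22 -139.05284016110133
-15 -139.34335712736893
-8 -14.542471904252624
```

The module's side slope is -0.006 rad and its rear edge is at about -139 to -140 mm, so it's still flush. Handing in.

```bash
python3 -c "
from workcell import env
print(env.job_done())"
```

```text
the job is handed in; nothing more can be done
None
```

I pushed the module flush against the organiser, pressed and twisted the cap free, and handed the job in with the cap held level about 6 cm above the open canister; no verdict came back.

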